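# Check a temperature probe in the dry block, then hold it free in the vessel's neck

### The job

Take the cordless temperature probe out of its stand and check it in the dry block: put its stem right down to the bottom of the smallest of the three wells, the one that fits it, and keep it there for a second. Then take the air temperature inside the warm lidded vessel: lower the stem through the open neck in the lid, never touching the neck or any other part of the vessel (that would spoil the reading), until the rubber ring on the stem is level with the rim of the neck. Finish there while still holding the probe in the gripper, motionless, upright and in the middle of the bore; leave the other things on the bench where they are.

Things in the scene. Friction and masses are not known exactly. Their poses are not given: they have to be found in the camera images.
- probe: Cordless temperature probe, 161 mm long, 70 g, upright in its stand at first. Origin at the tip of the stem, z up the stem. Round steel stem, 8 mm in diameter, from z = 0 to 100 mm; black shoulder, 26 mm in diameter, z = 100 to 105 mm; above it a white flat-sided handle up to z = 161 mm, 26 mm wide along its x, 16 mm thick along its y: grip it across the flat faces, along y.
- probe_tip (a point): The rounded tip of the probe's stem (the origin of the probe).
- probe_ring (a point): Middle of the black rubber ring on the stem (11 mm in diameter, 4 mm high), 66 mm above the tip, on the stem's axis.
- stand: Fixed probe stand: steel foot 80 mm across, upright grey sleeve 28 mm outside, 14 mm inside, its rim 118 mm above the bench. Origin on the bench, on the sleeve's axis. The probe hangs in it by its shoulder, the tip 18 mm above the bench: raise the tip above the rim to take it out.
- dry_block: Fixed dry-block calibrator, a white box 120 (x, front to back) by 104 (y) by 76 mm high, display on the front half of its top, front to its own -x. Origin on the bench under its middle. Its steel insert (top 80 mm above the bench) has three upright wells 50 mm deep in a row at x = 30 mm: 20 mm wide at y = 24, 16 mm wide at y = 0, 12 mm wide at y = -22 mm. The last fits the stem.
- well_mouth (a point): Middle of the mouth of the smallest well, 80 mm above the bench.
- well_floor (a point): Middle of the floor of the smallest well, 50 mm below its mouth, 30 mm above the bench.
- vessel: Fixed warm vessel: slim white hotplate (150 by 120 mm), steel collar, empty glass beaker 64 mm wide (floor 24 mm above the bench), round white lid 72 mm across, its top 108 mm above the bench. From the lid's middle rises an open neck, 36 mm outside, straight bore 26 mm wide; two small black stoppers beside it reach 119 mm. Origin on the bench, on the neck's axis.
- neck_rim (a point): Middle of the neck's opening, level with its rim, 127 mm above the bench, on the axis of the bore.
- timer: Bystander: small count-down timer lying flat, 73 by 65 by 19 mm, loose. Origin under its middle.
- dish: Bystander: petri dish, 61 mm across, 14 mm high, loose. Origin under its middle.
There are look-alikes about, which are no part of the job. What is shaped like the probe but brown is not meant.

How it is judged (in metres and radians):
On the way, in this order (a step that is already met when the one before it is completed fails the run):
1. the stem stands in the smallest well of the dry block with its tip at the bottom (horizontal distance between probe_tip and well_floor below 0.004 m and z of probe_tip in the frame of well_floor below 0.005 m and angle between probe's own z axis and vertical below 0.12 rad), for 0.5 s.
2. the stem, held by the gripper, has entered the neck of the vessel near the middle of the bore (horizontal distance between probe_tip and neck_rim below 0.008 m and z of probe_tip in the frame of neck_rim below -0.01 m and contact force between probe and the fingers above 0.5 N), for 0.1 s.
At the end, for the whole second after the job is handed in: The gripper still holds the probe, still and upright (within about 5 degrees), in the neck of the vessel: tip and ring both within 5 mm of the axis of the bore, the middle of the ring within 7 mm of the height of the rim, and the probe touches no part of the vessel (horizontal distance between each of probe_tip, probe_ring and neck_rim below 0.005 m and z of probe_ring in the frame of neck_rim between -0.007 and 0.007 m and angle between probe's own z axis and vertical below 0.1 rad and linear speed of probe below 0.02 m/s and contact force between probe and the fingers above 0.5 N and contact force between probe and vessel below 0.2 N); the arm keeps its last pose, push and grip.
It fails at once if the probe touches the vessel, its lid or its neck (contact force between probe and vessel above 0.3 N).
It fails at once if a bystander is pushed away (distance of any of timer, dish from where it was at the start of the episode above 0.02 m).
It also fails if it takes over 58 s, if anything falls off the work surface, if the arm or the gripper's body presses on something with over 40 N, if the wrist force passes 120 N, or if a joint passes its speed limit or range.

### The arm

A 7-joint arm with a two-finger parallel gripper is mounted at the origin on a cart in front of the work surface, level with it; the furniture and walls round the work are solid. World frame = base frame: x ahead of the robot, y to its left, z up, the work surface at z = 0. Lengths are in mm, angles in rad, forces in N, time in s.
With the tool pointing down it reaches from about 400 to 850 mm from the base axis. Payload 4.4 kg.
Tool frame: the origin (TCP) lies midway between the tips of the shut fingers; the grasp point (between the pads) lies 19 mm behind it (robot.grasp_offset is the distance from the TCP to the grasp point, in mm); z points along the fingers, y is the line along which they close (so a half turn about z gives the same grasp; the last joint's range is limited). The gripper opens to 94 mm and grips with 3 to 60 N. Pads are 16 mm wide; open, the fingers measure 119 mm over their backs; the gripper's body (75 mm by 177 mm) begins 78 mm behind the grasp point.
Start: joints at [-1.308, 0.628, 0.038, 1.517, -0.027, 0.996, -0.02], TCP at [209.866, 615.203, 205.478] pointing down, gripper open.
Joint ranges: [-3.06, 3.06], [-0.37, 2.12], [-1.25, 1.32], [0.18, 2.47], [-1.1, 4.24], [0.23, 1.98], [-2.94, 2.94]. Speed limits (rad/s): [2.57, 2.57, 3.14, 3.14, 3.14, 3.14, 3.14].

### API

Orientations are given as a rotation vector (axis times angle).
In Python, from rig import robot, capture, finish_job, spotter gives the robot as it stands.
- The arm moves only by the tool step_arm, never from a script. Its argument "moves" is a list that holds one entry, the list of rows, each a list of 7 numbers: the shift along the tool's x, y, z in m, then the turn, a rotation vector about the tool's x, y, z in units of 6 degrees (1.0 is 6 degrees), then the opening, from -1 (shut) to 1 (fully open). In form: [[[tx, ty, tz, wx, wy, wz, grip], ...]]. A call has 1 to 8 rows; each row shifts and turns the commanded pose from where the row before left it, along the tool's axes as they then stand; what a row does not reach is not made up. A row lasts 1/12 s, in which the tool goes at most 41.7 mm and 7.16 degrees, less where a joint would pass 70% of its speed; a pose out of reach is approached as far as the arm can. A call with a gripper value outside its range is refused whole. The fingers move at their own pace and stop on an object; "newtons" is the grip in N (left out, the last holds). Time passes only in rows, so rows that do not move let the fingers close. It gives the time, the measured TCP pose, the force, the opening and the grip force at its end, in the units of the state.
- robot.sense(): the state, without advancing time (a new reading comes with each control period).
- capture(name): name is "scene" or "side" or "wrist"; returns a dict with "frame" (480x640x3 uint8, red, green, blue), "mtx" (3x3 intrinsics, pixels), "R" (3x3) and "t" (3): a world point X has camera coordinates R X + t; the wrist camera has in their place "T_tool_cam" (4x4, takes a point from camera to tool coordinates, whose origin is the TCP and whose axes are the flange's). Camera axes: x right, y down, z forward; pixel columns grow to the right and rows downward; lengths in mm; the calibration is good to about 2 mm. The wrist camera is an equidistant fisheye: a pixel r from the principal point sees the ray r / f radians off the axis. A picture is of the moment at which its call begins: read the wrist's pose just before it. There is no depth.
- finish_job(): hands the job in; it is judged then, once.
Trained networks look in the newest picture that a camera, given by its name, has taken for a name from the list of things; names that differ only in an ending like _2 or _b are one class to them, and where a whole thing is asked for, a point or a joint stands for the part that bears it (a point fixed in the world has none). Each returns a list of dicts, best first, with "score" (0 to 1); they miss things now and then, are a little off and sometimes report something else, mostly with a low value. They report only what shows in the picture. A call takes as long as a camera call. They do not tell look-alikes from the thing itself.
- spotter.outline_of(camera, query): "mask" (480x640 bool, what is visible of it) and "rect" ([left, top, width, height] in pixels, round what is visible of it).
- spotter.pinpoint(camera, query): "uv" ([column, row] in pixels: a listed point, or the origin of a listed thing).
The state is a dict: "time": time; "joint_positions": joint angles; "qd": joint speeds; "tau": joint torques, N m; "tcp_pos": TCP position; "ee_rot": TCP orientation; "contact_force": force on the tool from outside, world axes, zero at the start; "ft_torque": the same for the moment, N m; "grip_width": finger opening in mm; "gripper_force": force on a finger pad.
Only numpy, scipy, OpenCV 4.12 (cv2) and the standard library are available. Lean on these libraries where they do the work, as an engineer would, in place of code of your own. Each camera call takes 0.05 s, during which the arm holds its last target. There are 200 camera calls.

## Working session

There is one attempt and no reset: what is moved stays moved. The work goes in short steps, Python scripts to look and compute and a tool call to move; the robot and the scene stay as the last step left them, time stands still between calls to the robot, and variables do not carry over. Pictures are saved under pics/ and viewed, at most 10 in all, crops included, and the job is handed in when it is done.

Besides the shell and the picture viewer there is one more tool, called by a JSON object that holds its "method" and its "body", one argument or row to a line. step_arm: Moves the arm, as the interface text tells. Its arguments: {"type":"object","properties":{"moves":{"type":"array"},"newtons":{"type":"number"}},"required":["moves"]}

```bash
mkdir -p pics; ls
cat > h.py <<'E'
import numpy as np, cv2
from scipy.spatial.transform import Rotation as Rn
from rig import robot, capture, finish_job, spotter
def save(n,im): cv2.imwrite(f'pics/{n}.png',cv2.cvtColor(im,cv2.COLOR_RGB2BGR))
def ray(c,uv,s=None):
    K=np.array(c['mtx']); x=(uv[0]-K[0,2])/K[0,0]; y=(uv[1]-K[1,2])/K[1,1]
    if 'R' in c:
        R=np.array(c['R']);t=np.array(c['t']); d=R.T@np.array([x,y,1]); return -R.T@t, d/np.linalg.norm(d)
    r=np.hypot(x,y); k=np.sin(r)/r if r>1e-9 else 1
    T=np.array(c['T_tool_cam']); W=Rn.from_rotvec(s['ee_rot']).as_matrix()
    d=W@T[:3,:3]@np.array([x*k,y*k,np.cos(r)]); return W@T[:3,3]+np.array(s['tcp_pos']), d
def atz(c,uv,z,s=None):
    o,d=ray(c,uv,s); return o+d*(z-o[2])/d[2]
def tri(rays):
    A=sum(np.eye(3)-np.outer(d,d) for o,d in rays); b=sum((np.eye(3)-np.outer(d,d))@o for o,d in rays)
    p=np.linalg.solve(A,b); return p,[float(np.linalg.norm((np.eye(3)-np.outer(d,d))@(p-o))) for o,d in rays]
def proj(c,X,s=None):
    K=np.array(c['mtx']); X=np.array(X,float)
    if 'R' in c: p=np.array(c['R'])@X+np.array(c['t']); a,b=p[0]/p[2],p[1]/p[2]
    else:
        T=np.array(c['T_tool_cam']); W=Rn.from_rotvec(s['ee_rot']).as_matrix()
        p=T[:3,:3].T@(W.T@(X-np.array(s['tcp_pos']))-T[:3,3]); r=np.hypot(p[0],p[1]); th=np.arctan2(r,p[2]); a,b=p[0]/r*th,p[1]/r*th
    return [K[0,0]*a+K[0,2],K[1,1]*b+K[1,2]]
E
python3 - <<'E'
from h import *
np.set_printoptions(precision=1,suppress=True)
s=robot.sense(); print(s['tcp_pos'],s['ee_rot'],s['grip_width'],robot.grasp_offset)
ims={}
for cam in ['scene','side','wrist']:
    s=robot.sense();c=capture(cam); save(cam+'0',c['frame'])
    print(cam, c.get('t'), c['mtx'] if cam!='wrist' else (c['mtx'],c['T_tool_cam']))
    if cam!='wrist': print('campos',-np.array(c['R']).T@np.array(c['t']))
    for q in ['probe','probe_tip','probe_ring','stand','dry_block','well_mouth','vessel','neck_rim','timer','dish']:
        print(cam,q,[(np.round(d['uv'],1).tolist(),round(d['score'],2)) for d in spotter.pinpoint(cam,q)][:4])
E
```

```text
pics
[209.6 614.6 204.6] [-0.5 -3.1  0. ] 94.09686043772929 18.8
scene [-323.   409.6 1234.9] [[584.1   0.  309.9]
 [  0.  584.1 235.1]
 [  0.    0.    1. ]]
campos [-268.1 -574.6 1181.1]
scene probe [([356.5, 331.7], 0.51)]
scene probe_tip [([351.2, 332.2], 0.72)]
scene probe_ring [([352.5, 316.6], 0.66), ([397.4, 321.1], 0.62)]
scene stand [([400.0, 340.4], 0.82)]
scene dry_block [([308.0, 260.3], 0.83)]
scene well_mouth [([398.4, 338.0], 0.73), ([315.5, 238.6], 0.66)]
scene vessel [([182.7, 243.2], 0.71)]
scene neck_rim [([170.4, 215.3], 0.65)]
scene timer [([390.5, 275.1], 0.88), ([264.6, 218.0], 0.29)]
scene dish [([265.8, 214.9], 0.87)]
side [-479.4  236.9  925.2] [[513.8   0.  319.7]
 [  0.  513.8 244.1]
 [  0.    0.    1. ]]
campos [ 115.7 -735.5  766.5]
side probe [([325.1, 357.0], 0.63)]
side probe_tip [([322.8, 364.8], 0.86)]
side probe_ring [([373.4, 360.5], 0.77), ([324.4, 337.9], 0.65)]
side stand [([373.6, 386.8], 0.57)]
side dry_block [([321.3, 273.5], 0.94)]
side well_mouth []
side vessel [([202.8, 218.6], 0.91), ([202.0, 174.1], 0.23)]
side neck_rim [([202.1, 174.4], 0.7)]
side timer [([408.5, 314.3], 0.58), ([301.7, 219.1], 0.3)]
side dish [([303.4, 216.6], 0.77)]
wrist None (array([[371.6,   0. , 315.6],
       [  0. , 371.6, 238.9],
       [  0. ,   0. ,   1. ]]), array([[   0. ,   -1. ,   -0.3,   76.6],
       [   1. ,    0. ,   -0. ,   -0. ],
       [   0. ,   -0.3,    1. , -178.3],
       [   0. ,    0. ,    0. ,    1. ]]))
wrist probe []
wrist probe_tip []
wrist probe_ring []
wrist stand []
wrist dry_block []
wrist well_mouth []
wrist vessel [([167.9, 415.1], 0.6)]
wrist neck_rim []
wrist timer []
wrist dish []
```

Run:
```python
import cv2,numpy as np
a=cv2.imread('pics/scene0.png')[130:430,120:520];b=cv2.imread('pics/side0.png')[130:430,120:520]
cv2.imwrite('pics/a.png',cv2.resize(a,(800,600),interpolation=cv2.INTER_CUBIC));cv2.imwrite('pics/b.png',cv2.resize(b,(800,600),interpolation=cv2.INTER_CUBIC))
```

```text
(no output)
```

View pics/a.png

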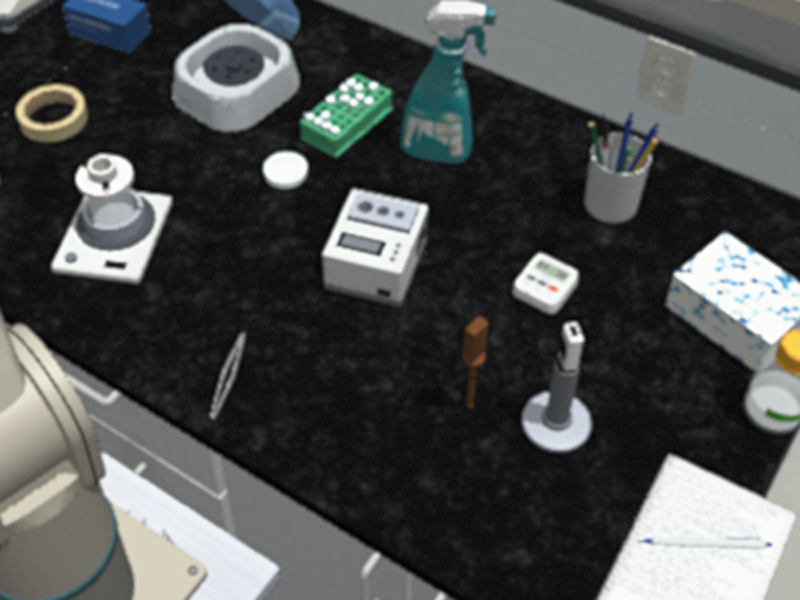

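View pics/b.png

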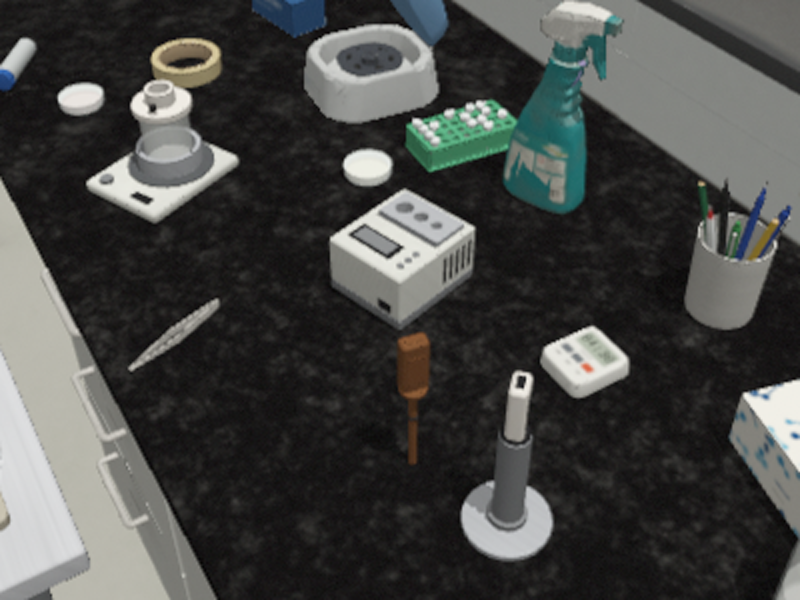

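The scene view shows the white probe in its stand (handle top at about (406,294) full-frame). The brown look-alike stands left of it. The small well is at about (319.5,237), and the neck is at (170,214). In the side view the handle top is at about (380,319), the small well at (338,242.5) and the neck at (200,174).

Run:
```python
from h import *
np.set_printoptions(precision=1,suppress=True)
a=capture('scene');b=capture('side')
P={'handle_top161+18':((406,294),(380.5,319.5)),'stand':((400,340.4),(373.6,386.8)),'well80':((319.5,237),(338,242.5)),'bigwell80':((303.3,233.3),(322.5,233.7)),
'block':((308,260.3),(321.3,273.5)),'neck127':((170.8,214.5),(199.8,174.3)),'neck_spot':((170.4,215.3),(202.1,174.4)),'vessel':((182.7,243.2),(202.8,218.6)),'timer':((390.5,275.1),(408.5,314.3)),'dish':((265.8,214.9),(303.4,216.6)),'brown_top':((120+238,130+160),(120+206.5,130+169)),
'pen':((120+313,130+60),(120+382,130+95)),'spray':((120+230,130+8),(120+285,130+8))}
for k,(u,v) in P.items():
    p,e=tri([ray(a,u),ray(b,v)]); print(k,p,np.array(e),'r',round(float(np.hypot(p[0],p[1]))))
# handle slot axis
s=robot.sense();print(Rn.from_rotvec(s['ee_rot']).as_matrix())
f=lambda n,c,x0,y0,x1,y1,k:cv2.resize(c['frame'][y0:y1,x0:x1],None,fx=k,fy=k,interpolation=cv2.INTER_CUBIC)
im=np.hstack([f('',a,380,280,430,350,8),f('',b,350,310,400,380,8)]); save('h',im)
```

```text
handle_top161+18 [ 477.3 -319.2  175.4] [0.2 0.2] r 574
stand [ 469.2 -328.4   16.3] [1.9 1.9] r 573
well80 [591.9 -23.9  76.8] [0.1 0.1] r 592
bigwell80 [578.1  17.1  78.9] [0.1 0.1] r 578
block [565.6  -3.7 -10.2] [5.1 5.1] r 566
neck127 [416.5 317.6 121.3] [2.7 2.7] r 524
neck_spot [422.4 325.5 112.6] [5.3 5.3] r 533
vessel [404.7 291.1  22.6] [8.1 8.1] r 499
timer [ 643.3 -211.6   -3.4] [0.3 0.3] r 677
dish [624.4 179.   11.8] [4.9 4.9] r 650
brown_top [ 440.1 -222.4  158.2] [1.7 1.7] r 493
pen [ 865.5 -208.6  130.4] [5.8 5.8] r 890
spray [773.2   4.3 263.5] [1.9 1.9] r 773
[[-0.9  0.3 -0. ]
 [ 0.3  0.9  0. ]
 [ 0.   0.  -1. ]]
```

View pics/h.png

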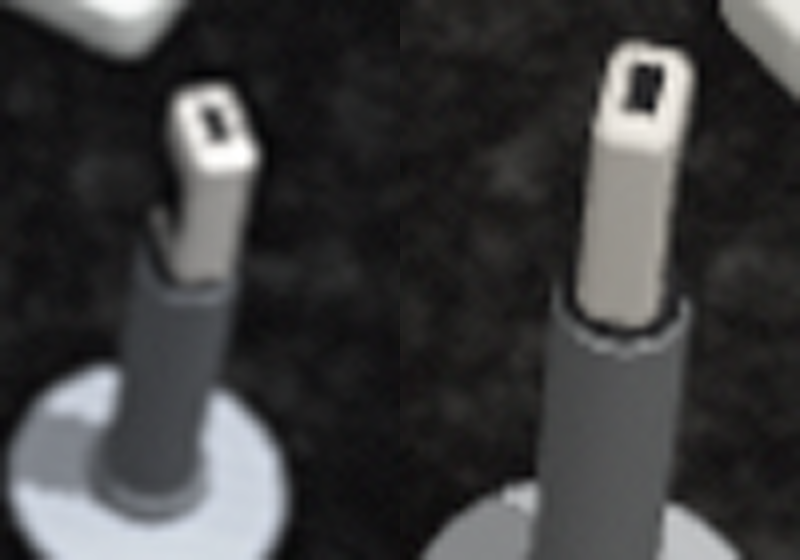

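Run:
```python
from h import *
np.set_printoptions(precision=1,suppress=True)
a=capture('scene');b=capture('side')
f=lambda o,x,y:(o[0]+x/8-.5+.0625,o[1]+y/8-.5+.0625)
A=(380,280);B=(300,310)  # B uses x with 400 offset ->350
# top-face outline corners (scene): back-left, back-right, front-right, front-left
S=[f(A,*p) for p in [(175,95),(230,82),(258,155),(198,170)]]
D=[f(B,*p) for p in [(612,48),(690,52),(690,140),(600,140)]]
for nm,c,Q in (('scene',a,S),('side',b,D)):
    W=np.array([atz(c,q,177) for q in Q]); print(nm,W[:,:2].tolist(), W.mean(0))
    for i,j in ((0,3),(1,2),(0,1),(3,2)):
        d=W[j]-W[i]; print('  ',i,j,np.linalg.norm(d),np.degrees(np.arctan2(d[1],d[0])))
for nm,u,v in (('foot',f(A,150,470),None),):
    print(nm,atz(a,u,5))
print(robot.sense()['time'])
```

```text
scene [[477.1599467912779, -308.14520598460905], [489.2374807626928, -318.46861020793557], [471.4748041825944, -335.8793555220907], [458.2797761489363, -324.8496781344428]] [ 474.  -321.8  177. ]
   0 3 25.209129958975335 -138.4987945014935
   1 2 24.87261006978461 -135.5732596454726
   0 1 15.888344834779918 -40.52252867639042
   3 2 17.19774834344934 -39.892131649246735
side [[475.18681497565774, -310.17879311987923], [487.50314018665995, -318.88661884585815], [473.858679210833, -337.0481655700717], [459.25832968460116, -328.1847824830754]] [ 474.  -323.6  177. ]
   0 3 24.040222474322903 -131.4966648688654
   1 2 22.715921613191433 -126.91691472128895
   0 1 15.083702979613093 -35.26088082292196
   3 2 17.08009853703981 -31.260534987353772
foot [ 477.2 -320.9    5. ]
1.85
```

```bash
cat >> h.py <<'E'
def tooly(s):
    y=Rn.from_rotvec(s['ee_rot']).as_matrix()[:,1]; return np.degrees(np.arctan2(y[1],y[0]))
def plan(target,yaw,N):
    """constant row taking the tool to target with tool y at yaw deg (mod 180), tool down; also tilt report"""
    s=robot.sense(); W=Rn.from_rotvec(s['ee_rot']).as_matrix(); d=(yaw-tooly(s)+90)%180-90
    if abs(yaw-tooly(s))>90 and N>20: d=yaw-tooly(s)
    S=sum(Rn.from_euler('z',-d/N*k,degrees=True).as_matrix() for k in range(N))
    t=np.linalg.solve(S,W.T@(np.array(target,float)-np.array(s['tcp_pos'])))
    print('t',round(s['time'],2),'tcp',np.round(s['tcp_pos'],1),'yaw',round(tooly(s),2),'tilt(deg)',np.round(np.degrees(np.arccos(-W[2,2])),2))
    print(f'row x{N}: shift m',np.round(t/1000,4),'wz',round(-d/N/6,4)); return t
E
python3 -c "
from h import *
plan([474,-322,330],-39,32)"
```

```text
t 1.85 tcp [209.9 615.2 205.5] yaw 71.16 tilt(deg) 0.01
row x32: shift m [-0.0356 -0.0013 -0.0039] wz 0.5737
```

{"method": "step_arm", "body": {
  "moves": [
    [[-0.0356, -0.0013, -0.031, 0, 0, 0.574, 1], [-0.0356, -0.0013, -0.031, 0, 0, 0.574, 1], [-0.0356, -0.0013, -0.031, 0, 0, 0.574, 1], [-0.0356, -0.0013, -0.031, 0, 0, 0.574, 1], [-0.0356, -0.0013, 0, 0, 0, 0.574, 1], [-0.0356, -0.0013, 0, 0, 0, 0.574, 1], [-0.0356, -0.0013, 0, 0, 0, 0.574, 1], [-0.0356, -0.0013, 0, 0, 0, 0.574, 1]]
  ]
}}

```text
time: 2.52
tcp_pos: [433.0, 467.9, 315.1]
ee_rot: [1.241, 2.886, 0.001]
contact_force: [0.1, -0.3, -0.1]
grip_width: 94.3
gripper_force: 0.0
```

{"method": "step_arm", "body": {
  "moves": [
    [[-0.0356, -0.0013, 0, 0, 0, 0.574, 1], [-0.0356, -0.0013, 0, 0, 0, 0.574, 1], [-0.0356, -0.0013, 0, 0, 0, 0.574, 1], [-0.0356, -0.0013, 0, 0, 0, 0.574, 1], [-0.0356, -0.0013, 0, 0, 0, 0.574, 1], [-0.0356, -0.0013, 0, 0, 0, 0.574, 1], [-0.0356, -0.0013, 0, 0, 0, 0.574, 1], [-0.0356, -0.0013, 0, 0, 0, 0.574, 1]]
  ]
}}

```text
time: 3.18
tcp_pos: [571.2, 221.5, 314.9]
ee_rot: [1.893, 2.507, 0.001]
contact_force: [0.9, -0.3, -0.1]
grip_width: 94.1
gripper_force: 0.0
```

{"method": "step_arm", "body": {
  "moves": [
    [[-0.0356, -0.0013, 0, 0, 0, 0.574, 1], [-0.0356, -0.0013, 0, 0, 0, 0.574, 1], [-0.0356, -0.0013, 0, 0, 0, 0.574, 1], [-0.0356, -0.0013, 0, 0, 0, 0.574, 1], [-0.0356, -0.0013, 0, 0, 0, 0.574, 1], [-0.0356, -0.0013, 0, 0, 0, 0.574, 1], [-0.0356, -0.0013, 0, 0, 0, 0.574, 1], [-0.0356, -0.0013, 0, 0, 0, 0.574, 1]]
  ]
}}

```text
time: 3.85
tcp_pos: [579.8, -60.7, 314.9]
ee_rot: [2.435, 1.984, 0.001]
contact_force: [0.9, -0.9, -0.7]
grip_width: 94.0
gripper_force: 0.0
```

Run:
```python
from h import *
import pickle
s=robot.sense();c=capture('wrist');save('w_block',c['frame']);pickle.dump((s,c),open('w_block.pkl','wb'))
print(spotter.pinpoint('wrist','well_mouth'),proj(c,[592,-24,80],s),proj(c,[578,17,80],s))
plan([474,-322,250],-39,8)
```

```text
[{'uv': [320.8, 175.7], 'score': 0.58}] [np.float64(320.309058132569), np.float64(174.10018756881655)] [np.float64(300.38944088862206), np.float64(140.65546223123917)]
t 3.95 tcp [578.2 -67.3 315.7] yaw -12.19 tilt(deg) 0.27
row x8: shift m [-0.0347  0.001   0.0084] wz 0.5586
```

{"method": "step_arm", "body": {
  "moves": [
    [[-0.0347, 0.001, 0.0081, 0, 0, 0.559, 1], [-0.0347, 0.001, 0.0081, 0, 0, 0.559, 1], [-0.0347, 0.001, 0.0081, 0, 0, 0.559, 1], [-0.0347, 0.001, 0.0081, 0, 0, 0.559, 1], [-0.0347, 0.001, 0.0081, 0, 0, 0.559, 1], [-0.0347, 0.001, 0.0081, 0, 0, 0.559, 1], [-0.0347, 0.001, 0.0081, 0, 0, 0.559, 1], [-0.0347, 0.001, 0.0081, 0, 0, 0.559, 1]]
  ]
}}

```text
time: 4.62
tcp_pos: [478.6, -315.7, 249.7]
ee_rot: [2.828, 1.367, 0.001]
contact_force: [0.0, 0.2, 0.4]
grip_width: 94.3
gripper_force: 0.0
```

{"method": "step_arm", "body": {
  "moves": [
    [[0, 0, 0, 0, 0, 0, 1], [0, 0, 0, 0, 0, 0, 1]]
  ]
}}

```text
time: 4.78
tcp_pos: [477.4, -316.3, 249.8]
ee_rot: [-2.83, -1.364, 0.001]
contact_force: [1.8, -0.0, 0.4]
grip_width: 93.8
gripper_force: 0.0
```

Run:
```python
from h import *
import pickle
s=robot.sense();c=capture('wrist');save('w_probe',c['frame']);pickle.dump((s,c),open('w_probe.pkl','wb'))
print(s['tcp_pos'],tooly(s),c['frame'].shape,proj(c,[475.5,-321,179],s),proj(c,[475.5,-321,118],s),proj(c,s['tcp_pos'],s))
u=proj(c,[475.5,-321,179],s);x,y=int(u[0]),int(u[1]);x0=max(x-100,0);y0=max(y-75,0)
_,b=pickle.load(open('w_block.pkl','rb'))
k=lambda im:cv2.resize(im,None,fx=3.9,fy=3.9,interpolation=cv2.INTER_CUBIC)
im=np.hstack([k(c['frame'][y0:y0+150,x0:x0+100+100])[:,:780]]); print('crop',x0,y0); save('wp',im)
```

```text
[ 477.37327183 -316.28028488  249.82560435] -38.52722218636178 (480, 640, 3) [np.float64(318.75606781523817), np.float64(256.2381628384642)] [np.float64(318.15837191798875), np.float64(234.5665877441204)] [np.float64(317.08532342668235), np.float64(289.01901524241566)]
crop 218 181
```

View pics/wp.png

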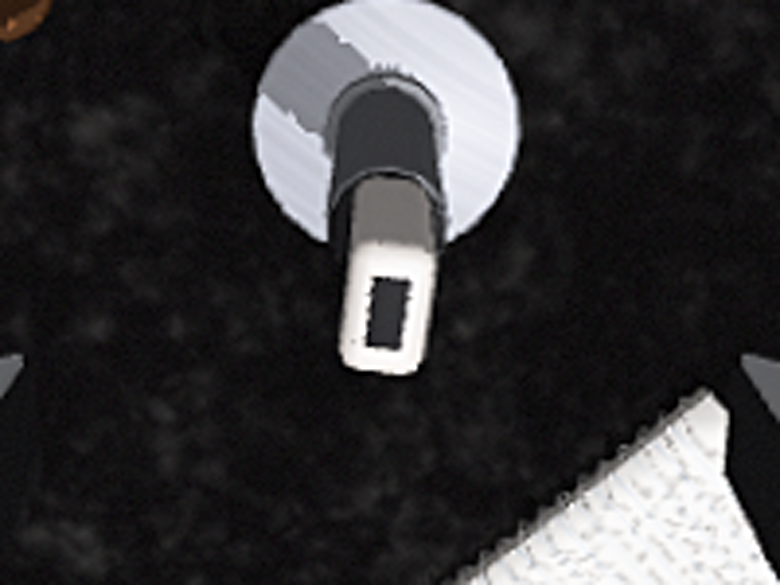

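Wrist close-up: the handle top is centred at about (317.5,260.5) full-frame, its long side turned about 6.5° from tool x. The stand's foot is below it, and nothing lies between the fingers.

Run:
```python
from h import *
import pickle
s,c=pickle.load(open('w_probe.pkl','rb'))
a,b=capture('scene'),capture('side')
g=lambda x,y:(218+x/3.9-.4,181+y/3.9-.4)
print(atz(c,g(388,310),179,s), tri([ray(c,g(388,310),s),ray(a,(406,294)),ray(b,(380.5,319.5))]))
print('foot',atz(c,g(387,125),6,s))
p=atz(c,g(388,310),179,s)
plan([p[0],p[1],200],-45.2,4)
```

```text
[ 472.8062862  -322.50728749  179.        ] (array([ 473.59645803, -321.76117465,  180.72386487]), [0.5032615775163841, 1.2741424799630097, 1.1889913885477779])
foot [ 473.20983636 -322.67514054    6.        ]
t 4.93 tcp [ 480.1 -313.3  250.1] yaw -38.14 tilt(deg) 0.08
row x4: shift m [-0.003   0.0001  0.0125] wz 0.2943
```

Run:
```python
from h import *
for i in range(6):
    s=robot.sense(); print(round(s['time'],3),np.round(s['tcp_pos'],1),np.round(s['joint_positions'],4),np.round(np.max(np.abs(s['qd'])),4),round(tooly(s),2)); capture('wrist')
```

```text
4.933 [ 480.1 -313.3  250.1] [ 0.14    0.5317  0.6144  1.6922 -0.3496  1.0293  0.2065] 0.0104 -38.14
4.983 [ 480.1 -313.2  250.2] [ 0.1397  0.5315  0.6145  1.6923 -0.3495  1.0293  0.2064] 0.0066 -38.13
5.033 [ 480.1 -313.4  250.2] [ 0.1396  0.5316  0.6149  1.6923 -0.3494  1.0292  0.2065] 0.006 -38.13
5.083 [ 479.8 -313.6  250.2] [ 0.1397  0.5315  0.6152  1.6924 -0.3492  1.0292  0.2065] 0.008 -38.16
5.133 [ 479.6 -313.8  250.2] [ 0.14    0.5315  0.6156  1.6926 -0.3492  1.0291  0.2065] 0.0053 -38.18
5.183 [ 479.4 -314.1  250.2] [ 0.1402  0.5316  0.6158  1.6927 -0.3492  1.0291  0.2065] 0.0054 -38.21
```

Run:
```python
from h import *
plan([473,-322.2,200],-45,5)
```

```text
t 5.23 tcp [ 479.2 -314.3  250.2] yaw -38.24 tilt(deg) 0.02
row x5: shift m [-0.002   0.0001  0.01  ] wz 0.2253
```

{"method": "step_arm", "body": {
  "moves": [
    [[-0.002, 0, 0.01, 0, 0, 0.225, 1], [-0.002, 0, 0.01, 0, 0, 0.225, 1], [-0.002, 0, 0.01, 0, 0, 0.225, 1], [-0.002, 0, 0.01, 0, 0, 0.225, 1], [-0.002, 0, 0.01, 0, 0, 0.225, 1], [0, 0, 0, 0, 0, 0, 1], [0, 0, 0, 0, 0, 0, 1], [0, 0, 0, 0, 0, 0, 1]]
  ]
}}

```text
time: 5.9
tcp_pos: [472.2, -322.7, 200.1]
ee_rot: [2.903, 1.2, 0.0]
contact_force: [0.2, -0.3, -0.1]
grip_width: 94.2
gripper_force: 0.0
```

Run:
```python
from h import *
plan([473,-322.2,134],-45,7)
```

```text
t 5.9 tcp [ 472.2 -322.7  200.1] yaw -45.08 tilt(deg) 0.01
row x7: shift m [0.0001 0.     0.0094] wz -0.0019
```

{"method": "step_arm", "body": {
  "moves": [
    [[0.0005, 0, 0.011, 0, 0, 0, 1], [0.0003, 0, 0.011, 0, 0, 0, 1], [0, 0, 0.011, 0, 0, 0, 0.6], [0, 0, 0.011, 0, 0, 0, 0.2], [0, 0, 0.011, 0, 0, 0, 0], [0, 0, 0.011, 0, 0, 0, 0], [0, 0, 0, 0, 0, 0, -0.2], [0, 0, 0, 0, 0, 0, -0.2]]
  ],
  "newtons": 30
}}

```text
time: 6.57
tcp_pos: [472.2, -321.7, 133.2]
ee_rot: [-2.902, -1.199, 0.002]
contact_force: [0.3, -0.3, 0.1]
grip_width: 57.4
gripper_force: 0.0
```

Run:
```python
from h import *
import pickle
plan([473,-322.2,134],-45,1)
s=robot.sense();print(s['grip_width']);c=capture('wrist');pickle.dump((s,c),open('w2.pkl','wb'))
u=proj(c,[473,-322,179],s);x,y=int(u[0]),int(u[1]);print(u);x0=x-100;y0=max(y-75,0);print(x0,y0)
save('w2',cv2.resize(c['frame'][y0:y0+150,x0:x0+200],None,fx=3,fy=3,interpolation=cv2.INTER_CUBIC))
```

```text
t 6.57 tcp [ 472.2 -321.7  133.2] yaw -45.09 tilt(deg) 0.1
row x1: shift m [ 0.0003  0.0009 -0.0008] wz -0.0148
57.396545003036096
[np.float64(319.2128889826159), np.float64(331.4815970949952)]
219 256
```

View pics/w2.png

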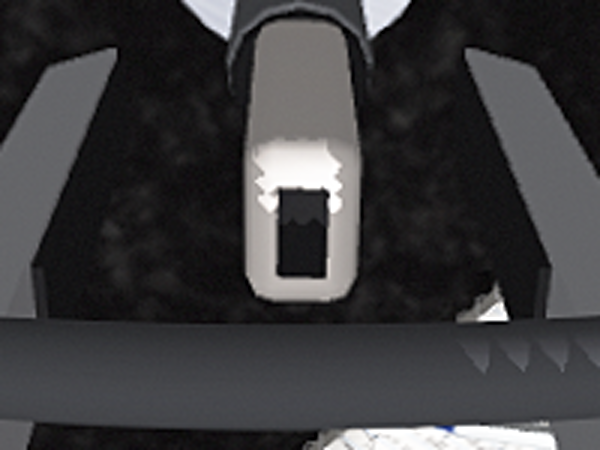

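The handle sits centred between the fingers within about 1.5 mm (crop x 303 against 292) and square to them, so I'll close.

{"method": "step_arm", "body": {
  "moves": [
    [[0, 0.0014, 0, 0, 0, 0, -0.5], [0, 0, 0, 0, 0, 0, -0.6], [0, 0, 0, 0, 0, 0, -1], [0, 0, 0, 0, 0, 0, -1], [0, 0, 0, 0, 0, 0, -1], [0, 0, 0, 0, 0, 0, -1], [0, 0, 0, 0, 0, 0, -1], [0, 0, 0, 0, 0, 0, -1]]
  ],
  "newtons": 30
}}

```text
time: 7.28
tcp_pos: [473.7, -322.9, 134.2]
ee_rot: [2.903, 1.2, 0.0]
contact_force: [-0.1, 1.4, 1.2]
grip_width: 16.2
gripper_force: 30.0
```

Run:
```python
from h import *
s=robot.sense();print(s['grip_width'],s['gripper_force'],s['contact_force'],s['ft_torque'])
plan([473,-322.2,284],-45,8)
```

```text
16.2399678852142 29.999075531959534 [-0.12136646  1.37538779  1.19465851] [ 0.06144709  0.15042685 -0.01890029]
t 7.28 tcp [ 473.7 -322.9  134.2] yaw -45.08 tilt(deg) 0.01
row x8: shift m [ 0.     -0.0001 -0.0187] wz -0.0016
```

{"method": "step_arm", "body": {
  "moves": [
    [[0, 0, -0.01, 0, 0, 0, -1], [0, 0, -0.02, 0, 0, 0, -1], [0, 0, -0.025, 0, 0, 0, -1], [0, 0, -0.025, 0, 0, 0, -1], [0, 0, -0.025, 0, 0, 0, -1], [0, 0, -0.025, 0, 0, 0, -1], [0, 0, -0.02, 0, 0, 0, -1], [0, 0, -0.01, 0, 0, 0, -1]]
  ]
}}

```text
time: 7.95
tcp_pos: [474.2, -324.0, 297.3]
ee_rot: [2.9, 1.198, 0.004]
contact_force: [0.8, 0.9, -1.1]
grip_width: 15.8
gripper_force: 30.0
```

Run:
```python
from h import *
import pickle
s=robot.sense();print(s['grip_width'],s['gripper_force'],s['contact_force'])
a,b=capture('scene'),capture('side');save('s3',a['frame'])
for q in ('probe_tip','probe_ring'):
    print(q,[[(np.round(d['uv'],1).tolist(),round(d['score'],2)) for d in spotter.pinpoint(k,q)] for k in ('scene','side')])
t=np.array(s['tcp_pos'])
for n,z in (('tip',-116),('ring',-50)): print(n,proj(a,t+[0,0,z]),proj(b,t+[0,0,z]))
sm,c=pickle.load(open('w_block.pkl','rb'))
u=proj(c,[592,-24,80],sm);x0,y0=int(u[0])-75,int(u[1])-75;print('blockcrop',x0,y0)
save('wb',cv2.resize(c['frame'][y0:y0+150,x0:x0+150],None,fx=4,fy=4,interpolation=cv2.INTER_CUBIC))
plan([592,-24,320],-45,9)
```

```text
15.818327915108542 29.998395144939423 [ 0.82222101  0.91796322 -1.05251404]
probe_tip [[([407.4, 294.1], 0.87), ([350.4, 332.3], 0.58)], [([380.2, 319.5], 0.85), ([325.1, 362.6], 0.79), ([304.5, 215.3], 0.48)]]
probe_ring [[([354.8, 315.3], 0.67)], [([384.1, 291.9], 0.68), ([325.9, 337.1], 0.59), ([381.8, 316.8], 0.33)]]
tip [np.float64(407.62459459626587), np.float64(294.38837622886314)] [np.float64(381.064272614206), np.float64(319.56529461876005)]
ring [np.float64(411.38153441806884), np.float64(274.85972637801814)] [np.float64(384.4479050992008), np.float64(288.42281368674674)]
blockcrop 245 99
t 8.25 tcp [ 473.  -322.2  292.6] yaw -45.08 tilt(deg) 0.17
row x9: shift m [ 0.0328 -0.0141 -0.003 ] wz -0.0014
```

View pics/wb.png

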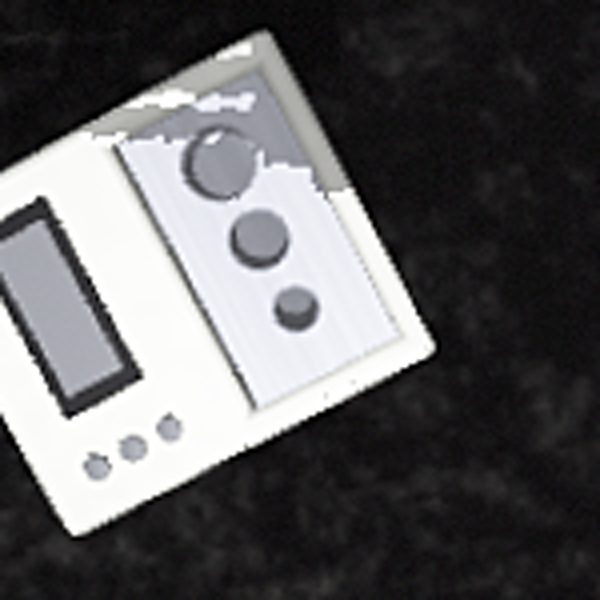

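The smallest well shows at crop (297,308), which is about (318.9,175.7) in the wrist frame. It is the one nearest the box edge away from the largest.

Run:
```python
from h import *
import pickle
sm,c=pickle.load(open('w_block.pkl','rb'))
g=lambda x,y:(245+x/4-.4,99+y/4-.4)
a,b=capture('scene'),capture('side')
for n,w,sc,sd in (('small',(297,308),(319.5,237),(338,242.5)),('mid',(260,238),None,None),('big',(221,163),(303.3,233.3),(322.5,233.7))):
    print(n,atz(c,g(*w),80,sm), tri([ray(c,g(*w),sm),ray(a,sc),ray(b,sd)]) if sc else '')
    if sc: print(atz(a,sc,80),atz(b,sd,80))
plan([592,-24,240],-45,9)
```

```text
small [590.0756366  -25.32400862  80.        ] (array([590.33103434, -25.39864094,  78.78255822]), [0.26968456223613185, 0.481721609796582, 0.5252869838075516])
[589.54297553 -25.46752084  80.        ] [589.61163972 -27.27283473  80.        ]
mid [583.97904134  -4.09776903  80.        ] 
big [577.71639813  18.54539936  80.        ] (array([578.24930937,  17.89151863,  78.3983455 ]), [0.8983428180190343, 0.6213984584476444, 0.2892744354868172])
[577.44504756  16.57496231  80.        ] [577.32427647  15.863818    80.        ]
t 8.35 tcp [ 473.1 -322.4  292.7] yaw -45.08 tilt(deg) 0.15
row x9: shift m [ 0.0328 -0.0141  0.0059] wz -0.0015
```

{"method": "step_arm", "body": {
  "moves": [
    [[0.0325, -0.0142, 0, 0, 0, 0, -1], [0.0325, -0.0142, 0, 0, 0, 0, -1], [0.0325, -0.0142, 0, 0, 0, 0, -1], [0.0325, -0.0142, 0, 0, 0, 0, -1], [0.0325, -0.0142, 0, 0, 0, 0, -1], [0.0325, -0.0142, 0.01, 0, 0, 0, -1], [0.0325, -0.0142, 0.01, 0, 0, 0, -1], [0.0325, -0.0142, 0.01, 0, 0, 0, -1]]
  ]
}}

```text
time: 9.02
tcp_pos: [577.6, -57.1, 263.1]
ee_rot: [-2.903, -1.2, 0.001]
contact_force: [0.1, -1.0, -0.4]
grip_width: 16.3
gripper_force: 30.0
```

{"method": "step_arm", "body": {
  "moves": [
    [[0.0325, -0.0142, 0.01, 0, 0, 0, -1], [0, 0, 0.01, 0, 0, 0, -1], [0, 0, 0.01, 0, 0, 0, -1], [0, 0, 0.01, 0, 0, 0, -1], [0, 0, 0, 0, 0, 0, -1], [0, 0, 0, 0, 0, 0, -1], [0, 0, 0, 0, 0, 0, -1], [0, 0, 0, 0, 0, 0, -1]]
  ]
}}

```text
time: 9.68
tcp_pos: [590.8, -27.0, 224.9]
ee_rot: [2.904, 1.198, 0.002]
contact_force: [0.1, -0.2, -0.2]
grip_width: 15.8
gripper_force: 30.0
```

```bash
cat > look.py <<'E'
from h import *
import sys
def look(name,X,k,half=(33,37)):
    ims=[]
    for cam in ('scene','side','wrist'):
        s=robot.sense(); c=capture(cam); u=proj(c,X,s); x0,y0=int(u[0])-half[0],int(u[1])-half[1]
        im=c['frame'][y0:y0+2*half[1],x0:x0+2*half[0]]; ims.append(cv2.resize(im,None,fx=k,fy=k,interpolation=cv2.INTER_CUBIC)); print(cam,'crop',x0,y0,np.round(s['tcp_pos'],1))
        print('   pred tip',np.round(proj(c,np.array(s['tcp_pos'])+[0,0,-116],s),1),'X',np.round(u,1))
    save(name,np.hstack(ims))
E
python3 - <<'E'
from look import *
plan([590,-25.5,216],-45,1)
look('l1',[590,-25.5,80],4)
E
```

```text
t 9.68 tcp [590.8 -27.  224.9] yaw -45.18 tilt(deg) 0.08
row x1: shift m [ 0.0005 -0.0017  0.0089] wz -0.0292
scene crop 286 199 [590.8 -27.  224.9]
   pred tip [320.4 229.2] X [319.6 236.9]
side crop 304 204 [590.9 -26.8 224.9]
   pred tip [338.7 231.5] X [337.7 242. ]
wrist crop 281 188 [590.8 -26.5 224.8]
   pred tip [316.2 233.7] X [314.6 225.7]
```

View pics/l1.png

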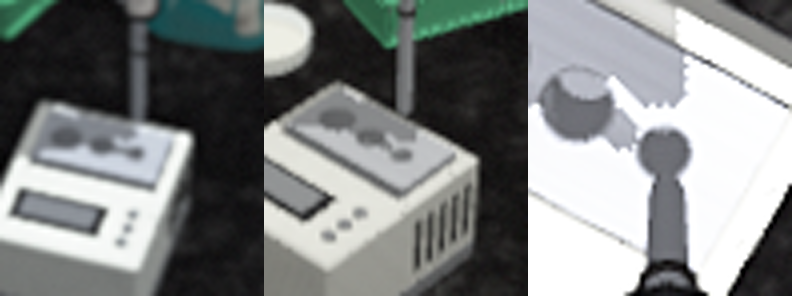

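All three views agree with the well mouth at (590,-25.5). The stem hangs straight and its tip is about 29 mm above the mouth.

{"method": "step_arm", "body": {
  "moves": [
    [[0.0005, -0.0015, 0.005, 0, 0, -0.03, -1], [0, 0, 0.008, 0, 0, 0, -1], [0, 0, 0.007, 0, 0, 0, -1], [0, 0, 0, 0, 0, 0, -1], [0, 0, 0, 0, 0, 0, -1], [0, 0, 0, 0, 0, 0, -1]]
  ]
}}

```text
time: 10.33
tcp_pos: [589.8, -24.6, 203.9]
ee_rot: [2.901, 1.205, -0.001]
contact_force: [0.3, -0.4, 0.0]
grip_width: 15.9
gripper_force: 30.0
```

Run:
```python
from h import *
plan([590,-25.5,148],-45,8)
s=robot.sense();print(s['contact_force'])
```

```text
t 10.33 tcp [589.8 -24.6 203.9] yaw -44.9 tilt(deg) 0.02
row x8: shift m [-0.0001  0.0001  0.007 ] wz 0.002
[ 0.27958693 -0.38821541  0.00771396]
```

{"method": "step_arm", "body": {
  "moves": [
    [[-0.0005, 0.0007, 0.004, 0, 0, 0, -1], [0, 0, 0.006, 0, 0, 0, -1], [0, 0, 0.006, 0, 0, 0, -1], [0, 0, 0.006, 0, 0, 0, -1], [0, 0, 0, 0, 0, 0, -1], [0, 0, 0, 0, 0, 0, -1]]
  ]
}}

```text
time: 10.83
tcp_pos: [589.6, -25.3, 181.5]
ee_rot: [-2.901, -1.205, 0.002]
contact_force: [-0.3, -0.6, -0.7]
grip_width: 15.5
gripper_force: 30.0
```

Run:
```python
from h import *
plan([590,-25.5,148],-45,1)
s=robot.sense();print(s['contact_force'])
```

```text
t 10.83 tcp [589.6 -25.3 181.5] yaw -44.9 tilt(deg) 0.06
row x1: shift m [0.0002 0.0004 0.0335] wz 0.0164
[-0.2920128  -0.62814079 -0.73729314]
```

{"method": "step_arm", "body": {
  "moves": [
    [[0, 0, 0.006, 0, 0, 0, -1], [0, 0, 0.006, 0, 0, 0, -1], [0, 0, 0.006, 0, 0, 0, -1], [0, 0, 0.006, 0, 0, 0, -1], [0, 0, 0.004, 0, 0, 0, -1], [0, 0, 0.003, 0, 0, 0, -1], [0, 0, 0.002, 0, 0, 0, -1], [0, 0, 0, 0, 0, 0, -1]]
  ]
}}

```text
time: 11.5
tcp_pos: [589.7, -25.3, 148.6]
ee_rot: [-2.901, -1.205, 0.001]
contact_force: [0.1, -0.1, 0.1]
grip_width: 15.8
gripper_force: 30.0
```

Run:
```python
from h import *
plan([590,-25.5,146],-45,1)
s=robot.sense();print(s['contact_force'],s['gripper_force'])
```

```text
t 11.5 tcp [589.7 -25.3 148.6] yaw -44.9 tilt(deg) 0.04
row x1: shift m [0.0001 0.0003 0.0026] wz 0.0164
[ 0.10459811 -0.08044241  0.08163788] 29.998603463172913
```

{"method": "step_arm", "body": {
  "moves": [
    [[0, 0, 0.0006, 0, 0, 0, -1], [0, 0, 0.0006, 0, 0, 0, -1], [0, 0, 0.0006, 0, 0, 0, -1], [0, 0, 0, 0, 0, 0, -1], [0, 0, 0, 0, 0, 0, -1]]
  ]
}}

```text
time: 11.92
tcp_pos: [590.0, -25.3, 147.4]
ee_rot: [2.901, 1.205, 0.0]
contact_force: [-0.0, 1.3, -0.7]
grip_width: 15.6
gripper_force: 30.0
```

{"method": "step_arm", "body": {
  "moves": [
    [[0, 0, 0.0006, 0, 0, 0, -1], [0, 0, 0.0006, 0, 0, 0, -1], [0, 0, 0, 0, 0, 0, -1], [0, 0, 0, 0, 0, 0, -1]]
  ]
}}

```text
time: 12.25
tcp_pos: [590.0, -25.3, 146.1]
ee_rot: [-2.901, -1.205, -0.0]
contact_force: [-0.8, 0.5, -1.0]
grip_width: 15.6
gripper_force: 30.0
```

{"method": "step_arm", "body": {
  "moves": [
    [[0, 0, 0.0006, 0, 0, 0, -1], [0, 0, 0.0006, 0, 0, 0, -1], [0, 0, 0, 0, 0, 0, -1], [0, 0, 0, 0, 0, 0, -1]]
  ]
}}

```text
time: 12.58
tcp_pos: [590.2, -25.4, 145.7]
ee_rot: [-2.901, -1.205, -0.001]
contact_force: [-1.9, -0.4, 5.7]
grip_width: 16.0
gripper_force: 30.0
```

{"method": "step_arm", "body": {
  "moves": [
    [[0, 0, 0.0006, 0, 0, 0, -1], [0, 0, 0, 0, 0, 0, -1], [0, 0, 0, 0, 0, 0, -1], [0, 0, 0, 0, 0, 0, -1]]
  ]
}}

```text
time: 12.92
tcp_pos: [590.2, -25.4, 145.5]
ee_rot: [-2.901, -1.205, -0.002]
contact_force: [-2.0, 0.5, 9.0]
grip_width: 15.4
gripper_force: 30.0
```

{"method": "step_arm", "body": {
  "moves": [
    [[0, 0, -0.0006, 0, 0, 0, -1], [0, 0, 0, 0, 0, 0, -1], [0, 0, 0, 0, 0, 0, -1], [0, 0, 0, 0, 0, 0, -1], [0, 0, 0, 0, 0, 0, -1], [0, 0, 0, 0, 0, 0, -1], [0, 0, 0, 0, 0, 0, -1], [0, 0, 0, 0, 0, 0, -1]]
  ]
}}

```text
time: 13.58
tcp_pos: [590.1, -25.4, 145.6]
ee_rot: [-2.901, -1.205, -0.001]
contact_force: [-0.9, 0.3, 6.3]
grip_width: 15.9
gripper_force: 30.0
```

{"method": "step_arm", "body": {
  "moves": [
    [[0, 0, 0, 0, 0, 0, -1], [0, 0, 0, 0, 0, 0, -1], [0, 0, 0, 0, 0, 0, -1], [0, 0, 0, 0, 0, 0, -1], [0, 0, 0, 0, 0, 0, -1], [0, 0, 0, 0, 0, 0, -1]]
  ]
}}

```text
time: 14.08
tcp_pos: [590.1, -25.4, 145.6]
ee_rot: [-2.901, -1.205, -0.001]
contact_force: [-1.0, 0.0, 6.8]
grip_width: 15.7
gripper_force: 30.0
```

{"method": "step_arm", "body": {
  "moves": [
    [[0, 0, -0.006, 0, 0, 0, -1], [0, 0, -0.014, 0, 0, 0, -1], [0, 0, -0.02, 0, 0, 0, -1], [0, 0, -0.02, 0, 0, 0, -1], [0, 0, -0.025, 0, 0, 0, -1], [0, 0, -0.025, 0, 0, 0, -1], [0, 0, -0.025, 0, 0, 0, -1], [0, 0, -0.015, 0, 0, 0, -1]]
  ]
}}

```text
time: 14.75
tcp_pos: [590.8, -25.8, 297.5]
ee_rot: [2.9, 1.204, 0.004]
contact_force: [1.5, -1.3, -0.4]
grip_width: 16.0
gripper_force: 30.0
```

Run:
```python
from h import *
plan([419,319,298],-45,12)
s=robot.sense();print(s['contact_force'],s['gripper_force'],s['grip_width'])
```

```text
t 14.75 tcp [590.8 -25.8 297.5] yaw -44.91 tilt(deg) 0.18
row x12: shift m [ 0.0102 -0.0304 -0.0001] wz 0.0012
[ 1.51226211 -1.27724766 -0.41532096] 29.998474717140198 16.028281668337108
```

{"method": "step_arm", "body": {
  "moves": [
    [[0.0102, -0.0304, 0, 0, 0, 0, -1], [0.0102, -0.0304, 0, 0, 0, 0, -1], [0.0102, -0.0304, 0, 0, 0, 0, -1], [0.0102, -0.0304, 0, 0, 0, 0, -1], [0.0102, -0.0304, 0, 0, 0, 0, -1], [0.0102, -0.0304, 0, 0, 0, 0, -1], [0.0102, -0.0304, 0, 0, 0, 0, -1], [0.0102, -0.0304, 0, 0, 0, 0, -1]]
  ]
}}

```text
time: 15.42
tcp_pos: [474.2, 205.3, 294.9]
ee_rot: [-2.901, -1.205, 0.0]
contact_force: [1.0, -0.1, -1.1]
grip_width: 15.9
gripper_force: 30.0
```

{"method": "step_arm", "body": {
  "moves": [
    [[0.0102, -0.0304, 0, 0, 0, 0, -1], [0.0102, -0.0304, 0, 0, 0, 0, -1], [0.0102, -0.0304, 0, 0, 0, 0, -1], [0.0102, -0.0304, 0, 0, 0, 0, -1], [0, 0, 0, 0, 0, 0, -1], [0, 0, 0, 0, 0, 0, -1], [0, 0, 0, 0, 0, 0, -1], [0, 0, 0, 0, 0, 0, -1]]
  ]
}}

```text
time: 16.08
tcp_pos: [418.7, 317.4, 295.0]
ee_rot: [2.902, 1.201, 0.0]
contact_force: [-1.3, 0.0, -1.8]
grip_width: 15.9
gripper_force: 30.0
```

```bash
sed -i 's/-116\]/-115.7]/' look.py
python3 - <<'E'
from look import *
plan([419,319,298],-45,1)
look('v1',[419,319,127],4)
E
```

```text
t 16.08 tcp [418.7 317.4 295. ] yaw -45.04 tilt(deg) 0.04
row x1: shift m [ 0.0014 -0.0009 -0.003 ] wz -0.0065
scene crop 137 174 [418.7 317.4 295. ]
   pred tip [167.6 196.6] X [171.  211.1]
side crop 166 135 [418.7 317.4 295. ]
   pred tip [196.4 153.4] X [199.6 172.6]
wrist crop 282 181 [418.7 317.5 295. ]
   pred tip [316.3 233.7] X [315.2 218.9]
```

View pics/v1.png

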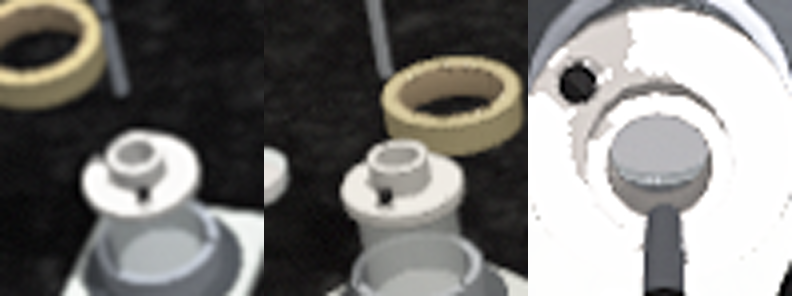

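In the wrist view the bore is centred at about (314.5,221.9) with the stem tip just below it. In the scene view the rim hole is at (170.1,212.9), and in the side view at (199.1,173.6). The tip stands well above the rim.

Run:
```python
from h import *
np.set_printoptions(precision=2,suppress=True)
s=robot.sense();w=capture('wrist');a,b=capture('scene'),capture('side')
uw,ua,ub=(314.5,221.9),(170.1,212.9),(199.1,173.6)
print(atz(w,uw,127,s),atz(a,ua,127),atz(b,ub,127)); print(tri([ray(w,uw,s),ray(a,ua),ray(b,ub)]),tri([ray(w,uw,s),ray(a,ua)]),tri([ray(w,uw,s),ray(b,ub)]))
for n,c in (('wrist',w),('scene',a),('side',b)): print(n,[(d['uv'],d['score']) for d in spotter.pinpoint(n,'neck_rim')])
# hole contour in wrist
g=cv2.cvtColor(w['frame'],cv2.COLOR_RGB2GRAY)[181:255,282:348]
from math import cos,sin,pi
pts=[]
cx,cy=32.5,40.9
G=cv2.GaussianBlur(g,(0,0),.6).astype(float)
for t in np.arange(0,360,10):
    r=np.arange(8,17.5,.25); v=np.array([cv2.getRectSubPix(G.astype(np.float32),(1,1),(cx+q*np.cos(np.radians(t)),cy+q*np.sin(np.radians(t))))[0,0] for q in r])
    d=np.diff(v); i=d.argmax()
    if d[i]>8 and not 60<t<120: pts.append((cx+r[i]*np.cos(np.radians(t)),cy+r[i]*np.sin(np.radians(t))))
e=cv2.fitEllipse(np.array(pts,np.float32)); print(len(pts),e, 'full',(e[0][0]+282,e[0][1]+181), atz(w,(e[0][0]+282,e[0][1]+181),127,s))
```

```text
[416.34 317.55 127.  ] [413.02 316.43 127.  ] [416.3  315.25 127.  ]
(array([415.83, 317.74, 125.18]), [0.5179171654282461, 1.5456322886032487, 1.2167872083457338]) (array([415.23, 317.78, 124.68]), [0.9424973894592036, 0.9424973894594546]) (array([416.51, 317.26, 125.88]), [0.36222945692638014, 0.3622294569263503])
wrist [([311.5, 223.4], 0.83)]
scene [([171.5, 215.0], 0.87), ([168.4, 199.3], 0.5)]
side [([200.8, 172.8], 0.85)]
31 ((32.52178192138672, 40.94172286987305), (25.785512924194336, 26.28790855407715), 101.84867858886719) full (314.5217819213867, 221.94172286987305) [416.32 317.51 127.  ]
```

{"method": "step_arm", "body": {
  "moves": [
    [[-0.0009, -0.0009, 0.004, 0, 0, 0, -1], [-0.0009, -0.0009, 0.01, 0, 0, 0, -1], [0, 0, 0.01, 0, 0, 0, -1], [0, 0, 0.01, 0, 0, 0, -1], [0, 0, 0.004, 0, 0, 0, -1], [0, 0, 0, 0, 0, 0, -1], [0, 0, 0, 0, 0, 0, -1], [0, 0, 0, 0, 0, 0, -1]]
  ]
}}

```text
time: 17.2
tcp_pos: [415.7, 318.9, 257.1]
ee_rot: [2.901, 1.205, 0.001]
contact_force: [-0.3, -0.3, -0.8]
grip_width: 16.1
gripper_force: 30.0
```

Run:
```python
from look import *
plan([416.1,317.3,246],-45,1)
look('v2',[416.1,317.3,127],4)
```

```text
t 17.2 tcp [415.7 318.9 257.1] yaw -44.91 tilt(deg) 0.03
row x1: shift m [-0.0009  0.0014  0.0111] wz 0.0151
scene crop 137 175 [415.7 318.9 257.1]
   pred tip [169.1 207.9] X [170.7 212.1]
side crop 165 136 [415.8 319.  257.2]
   pred tip [197.4 167.7] X [198.7 173.2]
wrist crop 284 193 [415.7 319.  257.3]
   pred tip [316.3 233.8] X [317.9 230.7]
```

View pics/v2.png

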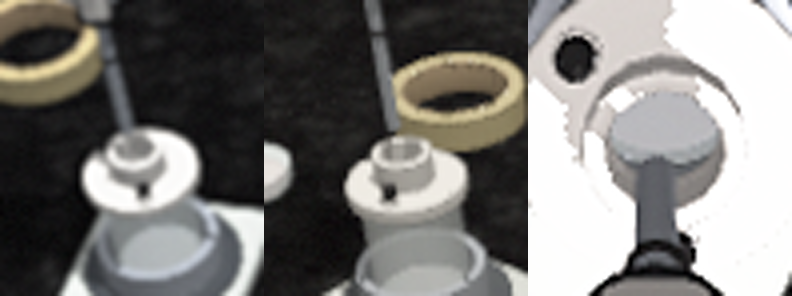

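Wrist view: the bore is centred at (318.1,230.1) and the tip at (315.9,232.6), which matches the estimate. I'll correct about 1.7 mm and go just inside the rim.

{"method": "step_arm", "body": {
  "moves": [
    [[-0.0006, 0.0007, 0, 0, 0, 0, -1], [-0.0005, 0.0006, 0, 0, 0, 0, -1], [0, 0, 0.003, 0, 0, 0, -1], [0, 0, 0.006, 0, 0, 0, -1], [0, 0, 0.006, 0, 0, 0, -1], [0, 0, 0.003, 0, 0, 0, -1], [0, 0, 0, 0, 0, 0, -1], [0, 0, 0, 0, 0, 0, -1]]
  ]
}}

```text
time: 18.02
tcp_pos: [415.4, 317.0, 238.5]
ee_rot: [2.901, 1.204, -0.001]
contact_force: [0.2, -0.1, -0.9]
grip_width: 15.6
gripper_force: 30.0
```

Run:
```python
from look import *
plan([416,317.2,176.7],-45,1)
print(robot.sense()['contact_force'])
look('v3',[416,317.2,127],6,(22,27))
```

```text
t 18.02 tcp [415.4 317.  238.5] yaw -44.91 tilt(deg) 0.04
row x1: shift m [0.0006 0.0003 0.0618] wz 0.0157
[ 0.23605082 -0.09799179 -0.92283845]
scene crop 148 185 [415.4 317.  238.5]
   pred tip [170.9 213.4] X [170.7 212.1]
side crop 176 146 [415.6 317.1 238.8]
   pred tip [198.8 174.7] X [198.7 173.3]
wrist crop 294 207 [415.7 317.2 238.9]
   pred tip [316.3 233.7] X [316.6 234.6]
```

View pics/v3.png

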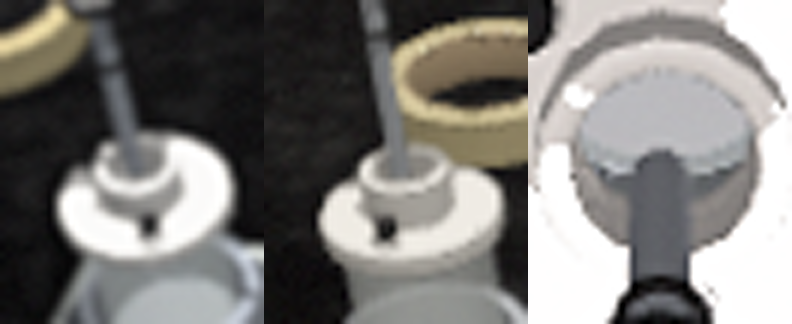

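In all three close views the stem is inside the bore with clearance all round, a little left of centre (about 1 to 2 mm along tool y). I'll shift it +1 mm and lower.

{"method": "step_arm", "body": {
  "moves": [
    [[0.0003, 0.001, 0, 0, 0, 0, -1], [0, 0, 0.005, 0, 0, 0, -1], [0, 0, 0.008, 0, 0, 0, -1], [0, 0, 0.008, 0, 0, 0, -1], [0, 0, 0.006, 0, 0, 0, -1], [0, 0, 0.003, 0, 0, 0, -1], [0, 0, 0, 0, 0, 0, -1], [0, 0, 0, 0, 0, 0, -1]]
  ]
}}

```text
time: 18.83
tcp_pos: [416.4, 316.5, 208.6]
ee_rot: [2.901, 1.204, -0.001]
contact_force: [-0.4, 0.8, -0.4]
grip_width: 16.0
gripper_force: 30.0
```

```bash
cat > chk.py <<'E'
from h import *
# numeric check: bore ellipse vs stem centreline at the rim, wrist view
s=robot.sense();w=capture('wrist');X=[416.3,316.9,127];u=proj(w,X,s)
G=cv2.GaussianBlur(cv2.cvtColor(w['frame'],cv2.COLOR_RGB2GRAY),(0,0),.6).astype(np.float32)
r=np.arange(9,21,.25);rim=[]
for t in np.radians([a for a in range(0,360,8) if not 50<a<130]):
    v=np.array([cv2.getRectSubPix(G,(1,1),(u[0]+q*np.cos(t),u[1]+q*np.sin(t)))[0,0] for q in r]);i=np.diff(v).argmax()
    rim.append((u[0]+r[i]*np.cos(t),u[1]+r[i]*np.sin(t)))
rim=np.array(rim);e=cv2.fitEllipse(rim.astype(np.float32));c=e[0]
print('bore px',np.round(c,1),'axes',np.round(e[1],1),'pred',np.round(u,1),'bore xy',np.round(atz(w,c,127,s)[:2],1))
for dz in (-45,-55,-65):  # stem centre on some rows above rim
    p=proj(w,np.array(s['tcp_pos'])+[0,0,dz],s); row=G[int(round(p[1])),int(p[0])-14:int(p[0])+15]; d=np.diff(row)
    print(dz,np.round(p,1),'edges',d[:14].argmin()+int(p[0])-13.5,d[14:].argmax()+int(p[0])+.5)
print('tcp',np.round(s['tcp_pos'],1),s['contact_force'].round(1) if hasattr(s['contact_force'],'round') else s['contact_force'])
plan([416.3,316.9,176.7],-45,1)
E
python3 chk.py
```

```text
bore px [315.3 245.3] axes [26.7 37.8] pred [315.9 245. ] bore xy [415.8 317.1]
-45 [316.6 261.3] edges 304.5 325.5
-55 [316.6 256.4] edges 302.5 327.5
-65 [316.5 252. ] edges 310.5 320.5
tcp [416.4 316.5 208.6] [-0.4  0.8 -0.4]
t 18.88 tcp [416.6 316.6 208.9] yaw -44.91 tilt(deg) 0.01
row x1: shift m [-0.     -0.0004  0.0322] wz 0.0156
```

Stem and bore centres agree within about 1 mm, so I'll lower the rest.

{"method": "step_arm", "body": {
  "moves": [
    [[0, -0.0003, 0.005, 0, 0, 0, -1], [0, 0, 0.008, 0, 0, 0, -1], [0, 0, 0.008, 0, 0, 0, -1], [0, 0, 0.007, 0, 0, 0, -1], [0, 0, 0.003, 0, 0, 0, -1], [0, 0, 0.001, 0, 0, 0, -1], [0, 0, 0, 0, 0, 0, -1], [0, 0, 0, 0, 0, 0, -1]]
  ]
}}

```text
time: 19.55
tcp_pos: [416.4, 316.9, 176.9]
ee_rot: [2.901, 1.205, 0.0]
contact_force: [-0.7, -0.5, -0.7]
grip_width: 16.0
gripper_force: 30.0
```

{"method": "step_arm", "body": {
  "moves": [
    [[0, 0, 0, 0, 0, 0, -1], [0, 0, 0, 0, 0, 0, -1], [0, 0, 0, 0, 0, 0, -1], [0, 0, 0, 0, 0, 0, -1], [0, 0, 0, 0, 0, 0, -1], [0, 0, 0, 0, 0, 0, -1]]
  ]
}}

```text
time: 20.05
tcp_pos: [416.3, 316.9, 177.0]
ee_rot: [-2.901, -1.205, -0.0]
contact_force: [-0.5, -0.2, -1.0]
grip_width: 15.6
gripper_force: 30.0
```

Run:
```python
from h import *
s=robot.sense();print(np.round(s['tcp_pos'],1),np.round(s['contact_force'],1),np.abs(s['qd']).max())
rays={}
for cam in ('scene','side'):
    c=capture(cam)
    for q in ('probe_ring','neck_rim'):
        r=spotter.pinpoint(cam,q);print(cam,q,[(np.round(d['uv'],1).tolist(),round(d['score'],2)) for d in r][:3])
    print('pred ring',proj(c,np.array(s['tcp_pos'])+[0,0,-49.7]))
plan([416.3,316.9,176.7],-45,1)
```

```text
[416.3 316.9 177. ] [-0.5 -0.2 -1. ] 0.001705895647457109
scene probe_ring [([354.3, 317.3], 0.64), ([391.6, 271.8], 0.53), ([167.2, 213.8], 0.49)]
scene neck_rim [([170.6, 212.8], 0.87)]
pred ring [np.float64(170.80554593464257), np.float64(212.00273645076663)]
side probe_ring [([195.6, 174.4], 0.78), ([324.1, 337.5], 0.56)]
side neck_rim [([199.5, 171.8], 0.91)]
pred ring [np.float64(198.80896220862036), np.float64(173.19193411131295)]
t 20.35 tcp [416.2 316.9 176.9] yaw -44.9 tilt(deg) 0.0
row x1: shift m [0.0001 0.0001 0.0002] wz 0.017
```

The spotter puts the ring a few pixels left of the rim in both views, so I'll check the raw pixel rows before handing in.

Run:
```python
from h import *
np.set_printoptions(linewidth=220)
for cam,(x,y) in (('scene',(170,211)),('side',(199,172))):
    g=cv2.cvtColor(capture(cam)['frame'],cv2.COLOR_RGB2GRAY); print(cam,'cols',x-13,'..'); 
    for r in range(y-14,y+10): print(r,' '.join(f'{v:3d}' for v in g[r,x-13:x+14]))
```

```text
scene cols 157 ..
197  71  90 106 108 103  96 110 125 126 127 138 144 120 103 112 115 103  75  37  19  17  17  17  17  21  25  27
198  46  77 102 108 105  96 106 124 125 127 138 145 126 103 109 109  87  53  25  16  18  18  15  20  22  26  28
199  25  55  80  94  99  92  98 118 125 127 136 146 138 113  97  84  56  29  17  17  17  18  18  18  23  23  27
200  17  26  45  65  80  82  86 108 123 128 137 146 148 121  83  52  26  18  16  19  22  19  19  23  22  26  25
201  20  19  22  30  44  57  71 105 126 131 139 146 149 122  69  30  17  19  21  24  24  24  25  24  26  26  26
202  23  24  24  20  21  29  54 101 127 139 144 147 144 115  66  24  19  22  27  28  28  29  28  31  31  27  25
203  22  21  24  21  23  18  41  88 121 138 141 136 124  95  50  23  19  23  26  30  28  29  29  31  27  26  22
204  23  22  21  20  23  21  29  61  93 110 113 102  81  56  28  18  18  20  22  26  26  27  28  29  28  24  23
205  28  24  22  24  27  28  24  28  42  52  57  55  47  37  26  18  15  17  21  21  22  22  24  26  26  23  22
206  26  25  27  28  27  27  27  21  18  17  39  59  67  62  59  59  52  4
[... 3610 characters left out ...]
 148 163 174 175 175 162 138
176  28  30  66 119 140 158 182 214 208 201 182 168 162 168 188 203 203 211 202 167 130 153 172 175 174 175 175
177  28  69 134 169 174 174 142 159 197 214 207 203 203 201 213 214 202 160 155 157 132 145 170 175 174 174 175
178  65 133 170 174 175 175 146 135 136 148 170 177 180 168 150 156 161 159 160 156 131 140 169 175 175 175 175
179 147 199 206 205 183 174 153 138 139 146 151 153 157 158 159 160 161 160 160 156 141 135 169 175 175 175 175
180 204 232 235 235 213 182 159 138 137 145 149 153 156 156 159 160 160 159 159 156 152 149 171 175 175 175 176
181 225 235 235 235 235 213 174 140 123 130 130 136 152 156 158 159 159 159 158 156 171 169 174 175 175 201 206
```

The pixel rows put the dark ring at about (170,212) against the rim centre (170.7,211.7) in the scene view. In the side view it is at (198.6,174) against (198.9,173.8). That is within about 2 mm of centre and level, so I'm handing in.

```bash
python3 -c "
from rig import finish_job; print(finish_job())"
```

```text
the job is handed in; nothing more can be done
None
```

The job is handed in, but no verdict came back. The probe touched the floor of the smallest well and stayed there for over a second. It is now held still and upright in the vessel's neck, with its ring level with the rim and within about 2 mm of the bore's centre. I saw no sign of contact with the vessel, though a touch as light as the 0.3 N limit would not show in the force readings.

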